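# Clear the print-out tray and key the laser film printer on

## Robot

A 6-joint arm with a two-finger parallel gripper is mounted at the origin on the work surface. World frame = base frame: x ahead of the robot, y to its left, z up, the work surface at z = 0. Lengths are in m, angles in rad, forces in N, time in s.
With the tool pointing down it reaches from about 0.375 to 0.975 m from the base axis. Payload 3.8 kg.
Tool frame: the origin (TCP) lies midway between the tips of the shut fingers; the grasp point (between the pads) lies 19 mm behind it; z points along the fingers, y is the line along which they close (so a half turn about z gives the same grasp; the last joint's range is limited). The gripper opens to 85 mm and grips with 20 to 120 N. Pads are 22 mm wide; open, the fingers measure 114 mm over their backs; the gripper's body (76 mm by 85 mm) begins 54 mm behind the grasp point. The pads swing forward as they close: fully open they stand 13 mm farther back than shut.
Start: joints at [1.147, 0.264, 1.604, -0, 1.274, -0.037], TCP at [0.255, 0.625, 0.231] pointing down, gripper open.
Joint ranges: [-2.63, 2.63], [-0.94, 2.18], [0.31, 2.57], [-1.31, 4.45], [0, 2.66], [-2.55, 2.55]. Speed limits (rad/s): [2.57, 2.57, 3.14, 3.14, 3.14, 3.14].

## Interface

Orientations are given as a unit quaternion [w, x, y, z].
In Python, from bench import status, imaging, ticket gives the robot as it stands.
- The arm moves only by the shell command python3 -m jog 'ROWS' [OPENING] [FORCE]. ROWS is JSON, a list of rows, each an object with "delta_pos": the shift along the tool's x, y, z normalised to -1 to 1, where 1 is 0.05 m, a list of three; "turn": the turn about the tool's z normalised to -1 to 1, where 1 is 6 degrees. A call has exactly 5 rows; each row shifts and turns the commanded pose from where the row before left it, along the tool's axes as they then stand; what a row does not reach is not made up. A row lasts 1/8 s, in which the tool goes at most 62.5 mm and 10.7 degrees, less where a joint would pass 70% of its speed; a pose out of reach is approached as far as the arm can. A call with a number of a shift or a turn outside -1 to 1 is refused whole. A call with a gripper value outside its range is refused whole. OPENING is the opening, from -1 (shut) to 1 (fully open), set as the call begins (- or left out, the last holds). The fingers move at their own pace and stop on an object; FORCE is the grip in N (left out, the last holds). Time passes only in rows, so rows that do not move let the fingers close, or fill a call up. It gives the time, the measured TCP pose, the force, the opening and the grip force at its end, in the units of the state.
- status.get_obs(): the state, without advancing time (a new reading comes with each control period).
- imaging.snapshot(name): name is "scene" or "top" or "wrist"; returns a dict with "frame" (480x640x3 uint8, red, green, blue), "range_z" (480x640 float32, m along the optical axis (not along the pixel's ray), 0 where there is no reading), "fx", "fy", "cx", "cy" (pixels), "world_from_camera" (4x4, takes a point from camera to world coordinates); the wrist camera has in their place "T_tool_cam" (4x4, takes a point from camera to tool coordinates, whose origin is the TCP and whose axes are the flange's). Camera axes: x right, y up, looking along -z (the intrinsics and any distortion apply to the point x, -y, -z); pixel columns grow to the right and rows downward; lengths in m; the calibration is good to about 2 mm. A picture is of the moment at which its call begins: read the wrist's pose just before it.
- ticket.close_job(): hands the job in; it is judged then, once.
The state is a dict: "time": time; "q": joint angles; "qd": joint speeds; "tau": joint torques, N m; "ee_pos": TCP position; "orientation": TCP orientation; "contact_force": force on the tool from outside, world axes, zero at the start; "ft_torque": the same for the moment, N m; "grip_width": finger opening in m; "grasp_force": force on a finger pad.
Only numpy, scipy, OpenCV 4.12 (cv2) and the standard library are available. Lean on these libraries where they do the work, as an engineer would, in place of code of your own. Each camera call takes 0.05 s, during which the arm holds its last target. There are 200 camera calls.

## Task

Get the laser film printer ready for its next run: first take the finished slide box out of the catch tray and set it down gently, standing upright, in the blue tote. Then take the red key from its holder, push it fully home into the key switch on the sloping control desk, turn it clockwise all the way to on, and leave it there. Do not disturb the film can, the bottle or the mouse.

Things in the scene. Friction and masses are not known exactly. Their poses are not given: they have to be found in the camera images.
- slide_box: white carton with a yellow band and a blue patch on top, closed and rigid, 112 (x) x 54 (y) x 60 (z, upright) mm, about 0.13 kg; origin at the centre of its underside. Starts upright in the catch tray, away from the walls
- catch_tray: fixed brown open tray of the printer's output unit, 180 (x) x 220 (y) x 28 (z) mm outside, walls and floor 5 mm thick; origin under the tray's centre on the table. A beige discharge housing is joined to it on its -y side: a 70 mm high chute begins 110 mm from the origin and a 150 mm high case from 155 to 355 mm, 260 mm long in x
- tote: fixed blue open tote, 240 (x) x 190 (y) x 70 (z) mm outside, walls and floor 5 mm thick; origin under its centre on the table
- key: loose chunky key, 94 mm long, 0.06 kg; origin at the tip of the blade, z runs along the key from the tip to the red bow. Brass blade 18 (x) x 6 (y) mm, 42 mm long, its last 4 mm at the tip stepped down to 14 x 3 mm; steel collar 26 x 12 mm from z = 42 to 48 mm; red flat bow 40 (x) x 12 (y) mm from z = 48 to 94 mm, with a white stripe. Starts upright in the holder, blade down. It fits the switch either way round (half turn about z)
- key_bow (a point): middle of the key's red bow, 72 mm from the blade tip along the key's z: the place to grip it, across the 12 mm thickness (key's y)
- key_holder: fixed grey block, 60 x 60 mm, 42 mm high, with a loose upright slot 36 mm deep (floor 6 mm above the table) and 21 (x) x 9 (y) mm wide that holds the key; origin at the centre of its underside
- console: fixed beige control desk, 180 (x) x 200 (y) mm, origin at the centre of its underside on the table; its panel slopes 30 degrees from level, low edge (45 mm high) on the -x side, high edge (150 mm) on the +x side. A round steel lock barrel, 64 mm across, stands 36 mm out of the panel at right angles to it
- keyway (a point): mouth of the key slot, centre of the lock rotor's end face (4 mm proud of the barrel); turns with the rotor. z points out of the slot (30 degrees from vertical, leaning to the console's -x), x along the slot. Slot 20.5 (x) x 8.5 (y) mm; a bright 45-degree lead-in, 4 mm wide and deep, surrounds it. Fully home the key's tip stands on the slot floor, 36 mm below this point; 6 mm of blade still shows
- switch (a joint): rotation of the lock rotor, rad: 0 is off, 1.2 (the stop) is on; grows clockwise as seen looking at the slot from outside (about minus the keyway's z). Starts at 0 to 0.2. Friction about 0.06 N m, no spring, stays where it is left; the key has about 0.15 rad of play in the slot before the rotor follows
- film_can: bystander: loose black film can with a grey lid, 54 mm across, 56 mm high, origin at the centre of its underside. It and the key holder trade places between episodes
- alcohol_bottle: bystander: loose white bottle with a red cap, 64 mm across, 170 mm high, origin at the centre of its underside
- mouse: bystander: loose black computer mouse, 105 x 60 x 34 mm, origin at the centre of its underside
Things that resemble listed ones, but are neither listed nor needed, are in the scene too. What is meant by the key is not green, and is the larger of those in its own colour.

How it is judged:
On the way, in this order (a step that is already met when the one before it is completed fails the run):
1. the slide box stands in the tote, let go (x of slide_box in the frame of tote between -0.115 and 0.115 m and y of slide_box in the frame of tote between -0.09 and 0.09 m and height (world z) of slide_box below 0.015 m and angle between slide_box's own z axis and vertical below 0.15 rad and contact force between the fingers and slide_box below 0.3 N), for 0.2 s.
2. the key is fully home in the switch (tip within 5 mm of the slot floor), which is still off (z of key in the frame of keyway below -0.031 m and distance between key and keyway below 0.042 m and angle between the z axis of key and the z axis of keyway, either way round below 0.15 rad and value of joint switch below 0.6 rad), for 0.1 s.
3. the switch is turned to on (value of joint switch above 1.08 rad), for 0.1 s.
At the end, for the whole second after the job is handed in: The slide box rests upright (within 0.15 rad) on the floor of the tote; the key is left fully home in the switch (tip within 5 mm of the slot floor, in line within 0.15 rad), with the switch at on (at least 1.08 of 1.2 rad); all at rest (x of slide_box in the frame of tote between -0.115 and 0.115 m and y of slide_box in the frame of tote between -0.09 and 0.09 m and height (world z) of slide_box below 0.015 m and angle between slide_box's own z axis and vertical below 0.15 rad and linear speed of each of slide_box, key below 0.02 m/s and z of key in the frame of keyway below -0.031 m and distance between key and keyway below 0.042 m and angle between the z axis of key and the z axis of keyway, either way round below 0.15 rad and value of joint switch above 1.08 rad); the robot touches nothing.
It fails at once if the slide box is dropped into the tote: loose over it more than 25 mm above its floor (x of slide_box in the frame of tote between -0.115 and 0.115 m and y of slide_box in the frame of tote between -0.09 and 0.09 m and contact force between the fingers and slide_box below 0.1 N and height (world z) of slide_box above 0.03 m).
It fails at once if the film can is shifted over 30 mm or tipped (distance of film_can from where it was at the start of the episode above 0.03 m or angle between film_can's own z axis and vertical above 0.5 rad).
It fails at once if the bottle is shifted over 30 mm or tipped (distance of alcohol_bottle from where it was at the start of the episode above 0.03 m or angle between alcohol_bottle's own z axis and vertical above 0.5 rad).
It fails at once if the mouse is shifted over 30 mm (distance of mouse from where it was at the start of the episode above 0.03 m).
It also fails if it takes over 72 s, if anything falls off the work surface, if the arm or the gripper's body presses on something with over 40 N, if the wrist force passes 120 N, or if a joint passes its speed limit or range.

## Working session

There is one attempt and no reset: what is moved stays moved. The work goes in short steps, Python scripts to look and compute and a shell command to move; the robot and the scene stay as the last step left them, time stands still between calls to the robot, and variables do not carry over. Pictures are saved under pics/ and viewed, at most 10 in all, crops included, and the job is handed in when it is done.

```bash
ls; mkdir -p pics; cat > h.py <<'E'
import numpy as np, cv2
from bench import status, imaging
from scipy.spatial.transform import Rotation as R
def tool():
    o=status.get_obs(); w,x,y,z=o["orientation"]; T=np.eye(4)
    T[:3,:3]=R.from_quat([x,y,z,w]).as_matrix(); T[:3,3]=o["ee_pos"]; return T
def snap(n):
    T=tool(); s=imaging.snapshot(n)
    s["W"]=s["world_from_camera"] if n!="wrist" else T@s["T_tool_cam"]
    np.savez("/tmp/%s.npz"%n,**s); return s
def load(n): return dict(np.load("/tmp/%s.npz"%n))
def cloud(s):
    d=s["range_z"]; v,u=np.mgrid[:480,:640]
    p=np.stack([(u-s["cx"])/s["fx"]*d,-(v-s["cy"])/s["fy"]*d,-d,np.ones_like(d)],-1)
    return (p@s["W"].T)[...,:3]
E
python3 - <<'E'
from h import *
o=status.get_obs(); print(o)
for n in("scene","top"):
    s=snap(n); cv2.imwrite(f"pics/{n}0.png",s["frame"][...,::-1]); print(s["fx"],s["W"].round(3).tolist(),[k for k in s])
E
```

```text
pics
{'time': 0.0, 'q': array([ 1.14710233e+00,  2.64764062e-01,  1.60538398e+00,  1.42379003e-05,
        1.27370831e+00, -3.69405947e-02]), 'qd': array([ 0.00018553,  0.00067738, -0.00048899,  0.00088698,  0.0016851 ,
        0.00099278]), 'tau': array([-2.81443971e-05, -5.15108728e+01, -3.67317438e+01, -4.33923651e-04,
        1.33355783e-02,  3.96644339e-06]), 'ee_pos': array([0.2543176 , 0.62446012, 0.2299493 ]), 'orientation': array([-2.65010653e-04,  1.92175676e-01,  9.81359887e-01, -1.10040721e-03]), 'contact_force': array([-0.00612539, -0.05217471,  0.9266704 ]), 'ft_torque': array([-0.0145707 ,  0.01495392, -0.02852902]), 'grasp_force': 0.0, 'grip_width': 0.08520364163701148}
619.811459332168 [[0.814, -0.319, 0.486, 1.112], [0.581, 0.478, -0.659, -0.732], [-0.022, 0.818, 0.574, 0.76], [0.0, 0.0, 0.0, 1.0]] ['frame', 'range_z', 'fx', 'fy', 'cx', 'cy', 'world_from_camera', 'W']
483.6495954812548 [[0.013, 0.997, -0.082, 0.473], [-1.0, 0.011, -0.016, -0.003], [-0.015, 0.082, 0.997, 0.997], [0.0, 0.0, 0.0, 1.0]] ['frame', 'range_z', 'fx', 'fy', 'cx', 'cy', 'world_from_camera', 'W']
```

```bash
python3 -m jog 2>&1 | head -20; python3 -m jog --help 2>&1 | head
```

```text
invalid input
invalid input: not JSON, or not a number
```

View pics/top0.png

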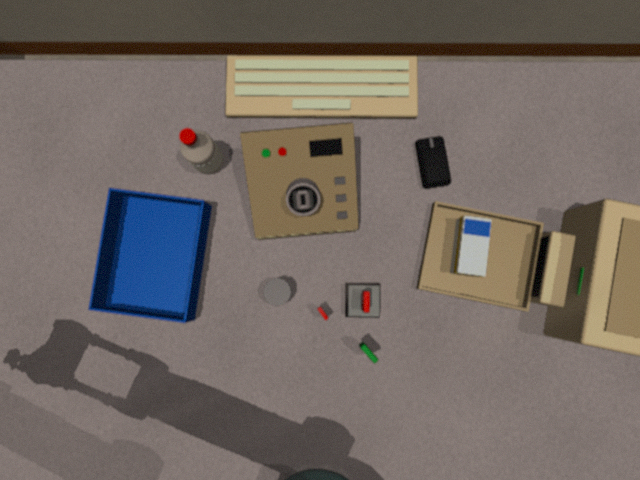

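View pics/scene0.png

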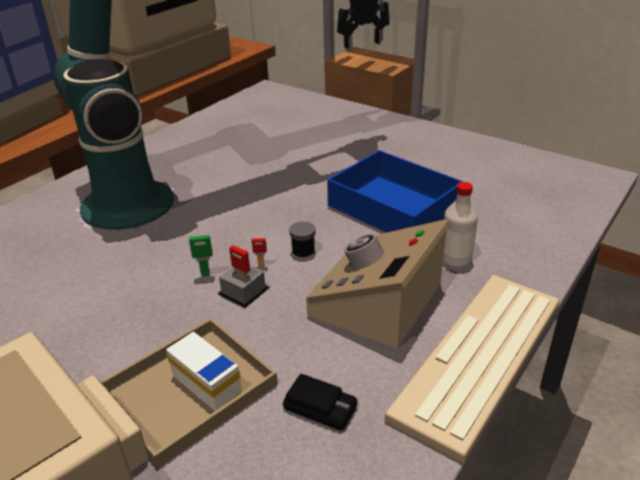

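```bash
python3 - <<'E'
from h import *
s=load("top"); P=cloud(s); f=s["frame"]
# zoom crop of the console/holder
c=f[110:330,230:400]; cv2.imwrite("pics/crop1.png",cv2.resize(c[...,::-1],None,fx=3.5,fy=2.7,interpolation=cv2.INTER_CUBIC) if 0 else cv2.resize(c[...,::-1],(462,598),interpolation=cv2.INTER_CUBIC))
hsv=cv2.cvtColor(f,cv2.COLOR_RGB2HSV)
def obj(name,m,roi):
    u0,v0,u1,v1=roi; M=np.zeros(m.shape,bool); M[v0:v1,u0:u1]=m[v0:v1,u0:u1]; M&=s["range_z"]>0
    p=P[M]; r=cv2.minAreaRect(p[:,:2].astype(np.float32)); print(name,len(p),p.mean(0).round(4),"z",np.percentile(p[:,2],[2,50,98]).round(3),"rect",np.round(r[0],4),np.round(r[1],4),round(r[2],1))
z=P[...,2]
obj("box top",(z>.055)&(z<.08),(440,200,510,290))
obj("tote rim",(z>.062)&(z<.08),(80,180,220,330))
obj("tray rim",(z>.022)&(z<.034),(410,190,550,320))
obj("holder top",(z>.036)&(z<.048),(335,275,390,325))
obj("bow top",(z>.085),(335,270,400,325))
obj("bowred",(hsv[...,0]<6)&(hsv[...,1]>180)&(z>.06),(335,270,400,325))
obj("can",(z>.045)&(z<.07),(250,270,300,310))
obj("bottle",(z>.04),(170,120,240,180))
obj("mouse",(z>.015),(405,130,460,195))
obj("console",(z>.03),(235,115,365,245))
# panel plane
M=np.zeros(z.shape,bool); M[135:230,255:345]=1; M[165:232,270:335]=0; M&=z>.05
p=P[M]; A=np.c_[p[:,:2],np.ones(len(p))]; a=np.linalg.lstsq(A,p[:,2],rcond=None)[0]
n=np.array([-a[0],-a[1],1]); n/=np.linalg.norm(n); print("panel",a,n,"tilt",np.degrees(np.arccos(n[2])),"az",np.degrees(np.arctan2(n[1],n[0])))
h=(P@n)-(a[2]*n[2]); 
obj("barrel",(h>.03)&(h<.05),(260,165,345,235))
b=np.zeros(z.shape,bool); b[165:235,260:345]=1; b&=(h>.03)&(h<.06); print(np.percentile(h[b],[5,25,50,75,95]), P[b].mean(0))
q=status.get_obs(); print(tool().round(3).tolist())
E
```

```text
box top 1702 [ 0.5507 -0.296   0.0652] z [0.059 0.065 0.069] rect [ 0.5512 -0.2971] [0.0553 0.1124] 82.5
tote rim 1480 [0.5261 0.3383 0.0688] z [0.062 0.069 0.073] rect [0.5271 0.3346] [0.1923 0.2407] 83.3
tray rim 1361 [ 0.5354 -0.3275  0.028 ] z [0.023 0.028 0.033] rect [ 0.5273 -0.3429] [0.2651 0.1881] 78.8
holder top 750 [ 0.4427 -0.0856  0.0423] z [0.038 0.042 0.046] rect [ 0.4425 -0.0861] [0.0587 0.0591] 0.7
bow top 146 [ 0.4427 -0.0864  0.0998] z [0.094 0.1   0.104] rect [ 0.4425 -0.0865] [0.0369 0.0114] 0.6
bowred 134 [ 0.4425 -0.0861  0.0996] z [0.094 0.1   0.104] rect [ 0.4427 -0.0865] [0.0365 0.0114] 0.7
can 601 [0.4579 0.082  0.0562] z [0.053 0.056 0.06 ] rect [0.4572 0.0827] [0.0521 0.0528] 0.9
bottle 1298 [0.7208 0.2263 0.1162] z [0.045 0.116 0.172] rect [0.7267 0.2322] [0.0562 0.0647] 39.9
mouse 1429 [ 0.7234 -0.2276  0.0295] z [0.016 0.033 0.037] rect [ 0.7267 -0.2293] [0.1052 0.0596] 10.9
console 11709 [0.6671 0.0358 0.1023] z [0.046 0.108 0.147] rect [0.6658 0.036 ] [0.187  0.2064] 5.6
panel [ 0.0829694  -0.07038807  0.06260459] [-0.08248261  0.06997509  0.99413284] tilt 6.20960714396654 az 139.68999960669953<stdin>:8: RuntimeWarning: Mean of empty slice.
  ret = um.true_divide(
Traceback (most recent call last):
IndexError: index -1 is out of bounds for axis 0 with size 0
```

View pics/crop1.png

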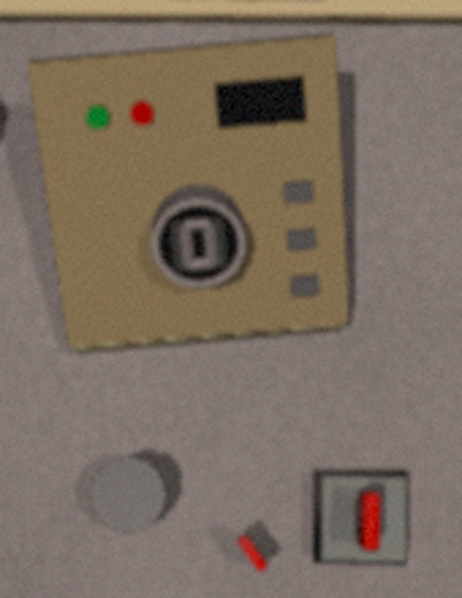

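```bash
r='1'; 
python3 -m jog '[{"delta_pos":[-0.622,-0.741,0],"turn":0},{"delta_pos":[-0.622,-0.741,0],"turn":0},{"delta_pos":[-0.622,-0.741,0],"turn":0},{"delta_pos":[-0.622,-0.741,0],"turn":0},{"delta_pos":[-0.622,-0.741,0],"turn":0}]' 1 40
```

```text
time: 0.72
ee_pos: [0.3288, 0.3931, 0.2307]
orientation: [-0.0, 0.192, 0.981, -0.0]
contact_force: [0.5, -0.7, -0.1]
grip_width: 0.0854
grasp_force: 0.0
```

```bash

python3 -m jog '[{"delta_pos":[-0.622,-0.741,0],"turn":0},{"delta_pos":[-0.622,-0.741,0],"turn":0},{"delta_pos":[-0.622,-0.741,0],"turn":0},{"delta_pos":[-0.622,-0.741,0],"turn":0},{"delta_pos":[-0.622,-0.741,0],"turn":0}]' | head -2
python3 -m jog '[{"delta_pos":[-0.622,-0.741,0],"turn":0},{"delta_pos":[-0.622,-0.741,0],"turn":0},{"delta_pos":[-0.622,-0.741,0],"turn":0},{"delta_pos":[-0.622,-0.741,0],"turn":0},{"delta_pos":[-0.622,-0.741,0],"turn":0}]' | head -2
python3 -m jog '[{"delta_pos":[-0.622,-0.741,0],"turn":-0.5},{"delta_pos":[-0.622,-0.741,0],"turn":-0.5},{"delta_pos":[-0.622,-0.741,0],"turn":-0.5},{"delta_pos":[-0.622,-0.741,0],"turn":-0.5},{"delta_pos":[-0.622,-0.741,0],"turn":-0.5}]' 
python3 - <<'E'
from h import *
s=snap("wrist"); P=cloud(s); z=P[...,2]; T=tool(); print(T.round(4).tolist(), status.get_obs()["q"].round(2))
M=(z>.058)&(z<.075)&(abs(P[...,0]-.55)<.09)&(abs(P[...,1]+.297)<.06); p=P[M]; r=cv2.minAreaRect(p[:,:2].astype(np.float32)); print(len(p),p.mean(0),r)
print(T[:3,:3].T@(np.array([r[0][0],r[0][1],0.022])-T[:3,3])/.05, np.degrees(np.arctan2(T[1,1],T[0,1])))
cv2.imwrite("pics/w1.png",s["frame"][...,::-1])
E
```

```text
time: 1.35
ee_pos: [0.4028, 0.1631, 0.231]
time: 1.98
ee_pos: [0.4769, -0.0671, 0.2309]
time: 2.6
ee_pos: [0.5747, -0.2876, 0.2306]
orientation: [-0.0, 0.062, 0.998, 0.0]
contact_force: [1.2, 0.4, 0.6]
grip_width: 0.0855
grasp_force: 0.0
[[-0.9924, 0.1234, 0.0018, 0.5772], [0.1234, 0.9923, -0.0041, -0.2929], [-0.0023, -0.0038, -1.0, 0.2301], [0.0, 0.0, 0.0, 1.0]] [-0.51  0.21  1.67 -0.    1.26 -1.95]
10886 [ 0.54604029 -0.29786405  0.06537057] ((0.5495333671569824, -0.2984612286090851), (0.05406821519136429, 0.11165741831064224), 82.67760467529297)
[ 0.54431535 -0.16354854  4.16150825] 82.90947669788908
```

```bash

python3 -m jog '[{"delta_pos":[0.25,-0.08,0.3],"turn":0},{"delta_pos":[0.25,-0.08,0.6],"turn":0},{"delta_pos":[0.05,0,0.7],"turn":0},{"delta_pos":[0,0,0.7],"turn":0},{"delta_pos":[0,0,0.7],"turn":0}]' 1 40| head -2
python3 -m jog '[{"delta_pos":[0,0,0.5],"turn":0},{"delta_pos":[0,0,0.4],"turn":0},{"delta_pos":[0,0,0.2],"turn":0},{"delta_pos":[0,0,0.06],"turn":0},{"delta_pos":[0,0,0],"turn":0}]'
python3 -m jog '[{"delta_pos":[0,0,0],"turn":0},{"delta_pos":[0,0,0],"turn":0},{"delta_pos":[0,0,0],"turn":0},{"delta_pos":[0,0,0],"turn":0},{"delta_pos":[0,0,0],"turn":0}]' -1 40
```

```text
time: 3.28
ee_pos: [0.5457, -0.2903, 0.0798]
time: 3.9
ee_pos: [0.5469, -0.291, 0.024]
orientation: [0.001, 0.062, 0.998, -0.0]
contact_force: [-0.1, -0.7, 0.3]
grip_width: 0.0851
grasp_force: 0.0
time: 4.53
ee_pos: [0.5472, -0.2913, 0.0245]
orientation: [0.001, 0.062, 0.998, -0.001]
contact_force: [0.0, -0.9, 5.7]
grip_width: 0.054
grasp_force: 43.7
```

```bash

python3 -m jog '[{"delta_pos":[0,0,-0.3],"turn":0},{"delta_pos":[0,0,-0.8],"turn":0},{"delta_pos":[0,0,-1],"turn":0},{"delta_pos":[0,0,-1],"turn":0},{"delta_pos":[0.0,0.4,-0.9],"turn":0}]'
python3 -m jog '[{"delta_pos":[0.1,0.8,-0.3],"turn":0},{"delta_pos":[0.13,0.85,0],"turn":0},{"delta_pos":[0.13,0.85,0],"turn":0},{"delta_pos":[0.13,0.85,0],"turn":0},{"delta_pos":[0.13,0.85,0],"turn":0}]'|head -2
python3 -m jog '[{"delta_pos":[0.13,0.85,0],"turn":0},{"delta_pos":[0.13,0.85,0],"turn":0},{"delta_pos":[0.13,0.85,0],"turn":0},{"delta_pos":[0.13,0.85,0],"turn":0},{"delta_pos":[0.13,0.85,0],"turn":0}]'|head -2
python3 -m jog '[{"delta_pos":[0.13,0.85,0],"turn":0},{"delta_pos":[0.13,0.85,0],"turn":0},{"delta_pos":[0.13,0.85,0],"turn":0},{"delta_pos":[0.13,0.65,0],"turn":0},{"delta_pos":[0.13,0.3,0],"turn":0}]'
```

```text
time: 5.15
ee_pos: [0.5483, -0.2713, 0.2255]
orientation: [0.0, 0.063, 0.998, -0.0]
contact_force: [-0.1, 1.0, -0.9]
grip_width: 0.0537
grasp_force: 43.1
time: 5.78
ee_pos: [0.5433, -0.057, 0.2383]
time: 6.4
ee_pos: [0.5375, 0.1577, 0.2384]
time: 7.02
ee_pos: [0.5271, 0.3354, 0.238]
orientation: [-0.001, 0.062, 0.998, -0.0]
contact_force: [0.1, -0.1, -1.7]
grip_width: 0.0537
grasp_force: 43.2
```

```bash

python3 -m jog '[{"delta_pos":[0,0,0.5],"turn":0},{"delta_pos":[0,0,0.8],"turn":0},{"delta_pos":[0,0,0.8],"turn":0},{"delta_pos":[0,0,0.7],"turn":0},{"delta_pos":[0,0,0.5],"turn":0}]'|head -2
python3 -m jog '[{"delta_pos":[0,0,0.5],"turn":0},{"delta_pos":[0,0,0.2],"turn":0},{"delta_pos":[0,0,0.14],"turn":0},{"delta_pos":[0,0,0.06],"turn":0},{"delta_pos":[0,0,0],"turn":0}]'
```

```text
time: 7.65
ee_pos: [0.5266, 0.3324, 0.0713]
time: 8.28
ee_pos: [0.5285, 0.3342, 0.029]
orientation: [0.0, 0.062, 0.998, 0.0]
contact_force: [0.0, -0.3, -1.6]
grip_width: 0.0535
grasp_force: 43.2
```

```bash

python3 -m jog '[{"delta_pos":[0,0,0.03],"turn":0},{"delta_pos":[0,0,0.03],"turn":0},{"delta_pos":[0,0,0.02],"turn":0},{"delta_pos":[0,0,0],"turn":0},{"delta_pos":[0,0,0],"turn":0}]'
python3 -m jog '[{"delta_pos":[0,0,0],"turn":0},{"delta_pos":[0,0,0],"turn":0},{"delta_pos":[0,0,0],"turn":0},{"delta_pos":[0,0,-0.4],"turn":0},{"delta_pos":[0,0,-0.8],"turn":0}]' 1
```

```text
time: 8.9
ee_pos: [0.5281, 0.3341, 0.0246]
orientation: [0.0, 0.062, 0.998, 0.0]
contact_force: [-1.3, -0.6, 2.5]
grip_width: 0.0537
grasp_force: 43.3
time: 9.52
ee_pos: [0.5266, 0.3332, 0.0838]
orientation: [-0.002, 0.062, 0.998, -0.001]
contact_force: [0.1, 0.5, 0.3]
grip_width: 0.0854
grasp_force: 0.0
```

```bash

python3 -m jog '[{"delta_pos":[0,0,-0.8],"turn":0},{"delta_pos":[0,0,-0.8],"turn":0},{"delta_pos":[0,0,-0.8],"turn":0},{"delta_pos":[0,-0.5,-0.8],"turn":0},{"delta_pos":[-0.3,-0.8,-0.6],"turn":0}]'|head -2
python3 -m jog '[{"delta_pos":[-0.4,-1,0],"turn":0},{"delta_pos":[-0.4,-1,0],"turn":0},{"delta_pos":[-0.4,-1,0],"turn":0},{"delta_pos":[-0.4,-1,0],"turn":0},{"delta_pos":[-0.3,-0.5,0],"turn":0}]'|head -2
python3 -m jog '[{"delta_pos":[0,0,0],"turn":0},{"delta_pos":[0,0,0],"turn":0},{"delta_pos":[0,0,0],"turn":0},{"delta_pos":[0,0,0],"turn":0},{"delta_pos":[0,0,0],"turn":0}]'|head -2
python3 - <<'E'
from h import *
s=snap("wrist"); P=cloud(s); z=P[...,2]; T=tool(); print(T[:3,3].round(4), s["fx"],s["T_tool_cam"].round(3).tolist())
cv2.imwrite("pics/w2.png",s["frame"][...,::-1])
E
```

```text
time: 10.15
ee_pos: [0.5348, 0.2683, 0.2784]
time: 10.78
ee_pos: [0.6013, 0.0298, 0.2762]
time: 11.4
ee_pos: [0.6008, 0.0333, 0.2743]
[0.6008 0.0331 0.2743] 420.4444666493783 [[-0.0, 0.949, 0.315, 0.081], [1.0, -0.0, 0.001, -0.0], [0.001, 0.315, -0.949, -0.143], [0.0, 0.0, 0.0, 1.0]]
```

View pics/w2.png

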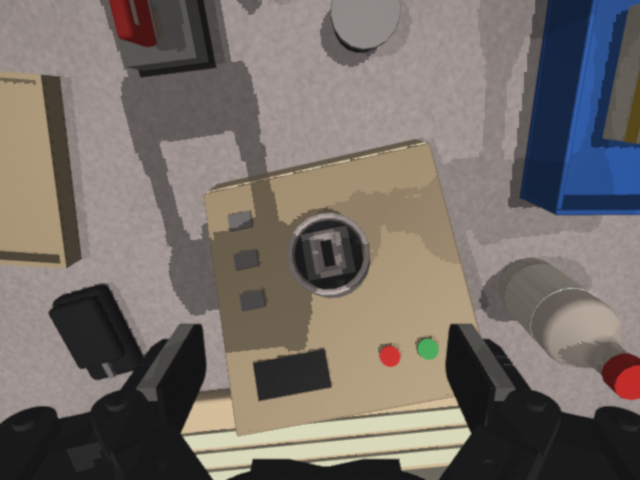

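```bash
cat > lock.py <<'E'
from h import *
s=load("wrist"); P=cloud(s); z=P[...,2]; T=tool()
M=np.zeros(z.shape,bool); M[210:380,225:450]=1; M[200:300,280:378]=0; M&=s["range_z"]>0
M&=(z>.05)&(z<.16)
p=P[M]
for _ in range(5):
    c=p.mean(0); n=np.linalg.svd((p-c)[::7],full_matrices=False)[2][2]; n*=np.sign(n[2]); p=P[M]; d=(p-c)@n; p=p[abs(d)<.003]
print("panel n",n.round(4),"tilt",np.degrees(np.arccos(n[2])),"az",np.degrees(np.arctan2(n[1],n[0])),len(p))
h=(P-c)@n
B=np.zeros(z.shape,bool); B[205:300,280:378]=1; B&=(h>.028)&(h<.05)
# in-plane frame: ex downslope-> console x (up-slope)
ex=np.array([0,0,1])-n[2]*n; ex/=np.linalg.norm(ex); ey=np.cross(n,ex)
q=P[B]-c; uv=np.c_[q@ex,q@ey].astype(np.float32)
print(np.percentile(h[B],[5,25,50,75,95]))
hull=cv2.convexHull(uv); (cc,r)=cv2.minEnclosingCircle(uv); e=cv2.fitEllipse(hull); print("circ",cc,r,"ell",e)
for name,u in(("circ",cc),("ell",e[0])): print(name,(c+u[0]*ex+u[1]*ey+.040*n).round(4))
print("ex",ex.round(4),"yaw",np.degrees(np.arctan2(ex[1],ex[0])))
print(h[244:266:3,310:350:3].round(3))
cv2.imwrite("pics/lock.png",cv2.resize(s["frame"][204:304,279:379,::-1],(600,600),interpolation=cv2.INTER_CUBIC))
E
python3 lock.py
```

```text
panel n [-0.5003 -0.0459  0.8646] tilt 30.161270537879265 az -174.76186301483227 27320
[0.03262519 0.03416535 0.03549306 0.03657211 0.03914361]
circ (-0.03842071816325188, 0.0007657295791432261) 0.032038599252700806 ell ((-0.038261640816926956, 0.0006280192174017429), (0.0632806122303009, 0.06342195719480515), 12.321160316467285)
circ [0.6244 0.0313 0.1209]
ell [0.6245 0.0311 0.121 ]
ex [0.861  0.0789 0.5024] yaw 5.238136985167727
[[0.036 0.039 0.039 0.036 0.033 0.034 0.033 0.035 0.039 0.04  0.037 0.037
  0.038 0.037]
 [0.037 0.038 0.04  0.037 0.034 0.033 0.348 0.034 0.036 0.04  0.039 0.036
  0.036 0.037]
 [0.037 0.039 0.039 0.037 0.035 0.033 0.035 0.034 0.038 0.039 0.038 0.036
  0.036 0.035]
 [0.037 0.039 0.041 0.038 0.034 0.034 0.034 0.034 0.036 0.038 0.038 0.04
  0.036 0.036]
 [0.036 0.037 0.04  0.037 0.037 0.034 0.033 0.034 0.036 0.039 0.039 0.036
  0.036 0.036]
 [0.035 0.037 0.039 0.038 0.037 0.033 0.034 0.032 0.033 0.039 0.039 0.037
  0.036 0.037]
 [0.036 0.037 0.039 0.04  0.037 0.034 0.034 0.035 0.035 0.038 0.04  0.039
  0.035 0.037]
 [0.036 0.035 0.039 0.039 0.037 0.034 0.034 0.034 0.036 0.038 0.04  0.038
  0.035 0.036]]
```

View pics/lock.png

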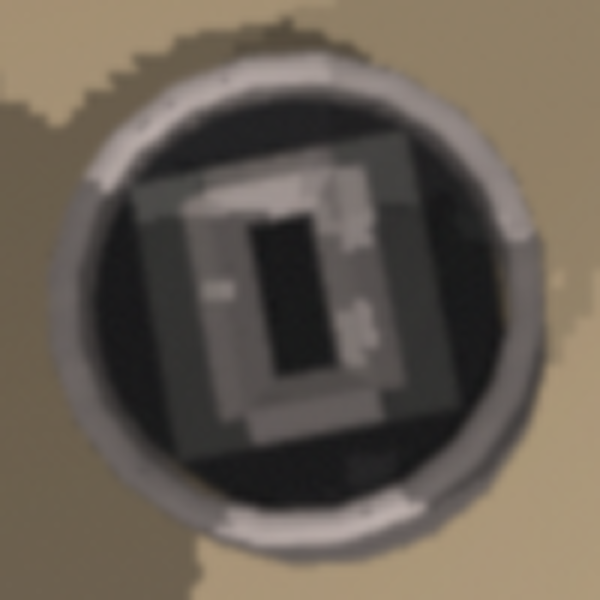

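```bash
cat >> lock.py <<'E'
print("----")
C=s["W"][:3,3]; 
def ray(px,hh):
    u=279+px[0]/6-.5; v=204+px[1]/6-.5
    d=s["W"][:3,:3]@np.array([(u-s["cx"])/s["fx"],-(v-s["cy"])/s["fy"],-1])
    return C+d*((hh-(C-c)@n)/(d@n))
k=[ray(p,.040) for p in[(135,185),(405,135),(460,405),(185,460)]]
print("centre",np.mean(k,0).round(4),"side",np.linalg.norm(k[0]-k[1]),np.linalg.norm(k[1]-k[2]))
for a,b in((3,0),(2,1)):
    d=k[b]-k[a]; d*=np.sign(d@ex); print("edge angle from ex (ccw about n)",np.degrees(np.arctan2(d@ey,d@ex)))
E
python3 lock.py | sed -n '/----/,$p'
```

```text
----
centre [0.625  0.0318 0.1213] side 0.034677513507824616 0.03477769243372153
edge angle from ex (ccw about n) 0.08709355227471036
edge angle from ex (ccw about n) -0.05364646798173334
```

```bash

python3 -m jog '[{"delta_pos":[0.57,-0.55,0],"turn":0},{"delta_pos":[0.57,-0.55,0.2],"turn":0},{"delta_pos":[0.57,-0.55,0.4],"turn":0},{"delta_pos":[0.57,-0.55,0.6],"turn":0},{"delta_pos":[0.57,-0.55,0.6],"turn":0}]'|head -2
python3 -m jog '[{"delta_pos":[0,0,0],"turn":-0.6},{"delta_pos":[0,0,0],"turn":-0.6},{"delta_pos":[0,0,0],"turn":-0.1},{"delta_pos":[0,0,0],"turn":0},{"delta_pos":[0,0,0],"turn":0}]'|head -2
python3 - <<'E'
from h import *
s=snap("wrist"); P=cloud(s); z=P[...,2]; T=tool(); f=s["frame"]; hsv=cv2.cvtColor(f,cv2.COLOR_RGB2HSV); print(T[:3,3])
near=(abs(P[...,0]-.4426)<.05)&(abs(P[...,1]+.0863)<.05)
for M in (near&(z>.09)&(z<.115), near&(z>.036)&(z<.047)):
    p=P[M]; r=cv2.minAreaRect(p[:,:2].astype(np.float32)); print(len(p),p.mean(0),r)
    print(T[:3,:3].T@(np.array([r[0][0],r[0][1],0.059])-T[:3,3])/.05, np.degrees(np.arctan2(T[1,1],T[0,1])))
cv2.imwrite("pics/w3.png",f[...,::-1])
E
```

```text
time: 12.08
ee_pos: [0.4417, -0.0867, 0.1838]
time: 12.7
ee_pos: [0.4426, -0.086, 0.1844]
[ 0.44258388 -0.08600722  0.18436989]
1407 [ 0.43882607 -0.08748081  0.09937499] ((0.4404425323009491, -0.08729176223278046), (0.012247378006577492, 0.03925338014960289), 89.94041442871094)
[ 0.04336662 -0.02514086  2.50739405] 90.63147646007081
5840 [ 0.43764278 -0.08747631  0.04221337] ((0.4411090314388275, -0.08753664791584015), (0.06019081920385361, 0.0607539564371109), 89.63712310791016)
[ 0.03009143 -0.03018519  2.50739558] 90.63147646007081
```

View pics/w3.png

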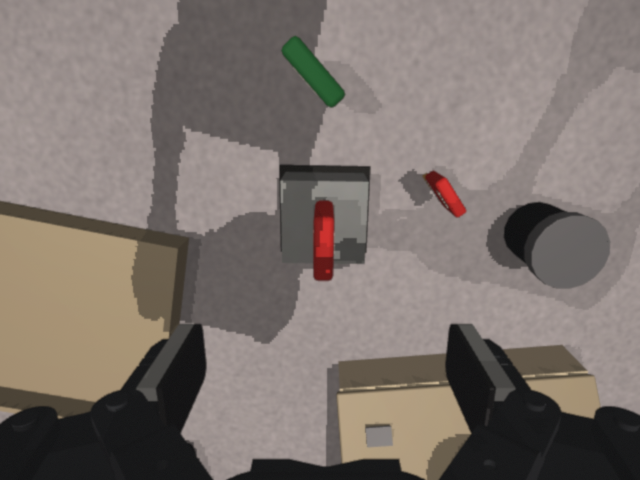

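```bash

python3 -m jog '[{"delta_pos":[0.04,-0.03,0.5],"turn":0},{"delta_pos":[0,0,0.7],"turn":0},{"delta_pos":[0,0,0.7],"turn":0},{"delta_pos":[0,0,0.4],"turn":0},{"delta_pos":[0,0,0.2],"turn":0}]'|head -2
python3 -m jog '[{"delta_pos":[0,0,0],"turn":0},{"delta_pos":[0,0,0],"turn":0},{"delta_pos":[0,0,0],"turn":0},{"delta_pos":[0,0,0],"turn":0},{"delta_pos":[0,0,0],"turn":0}]' -1 30
```

```text
time: 13.38
ee_pos: [0.4396, -0.0873, 0.058]
time: 14.0
ee_pos: [0.4411, -0.0879, 0.06]
orientation: [0.001, -0.006, 1.0, -0.0]
contact_force: [-0.7, 0.0, 4.2]
grip_width: 0.0115
grasp_force: 34.2
```

```bash

python3 -m jog '[{"delta_pos":[0,0,-0.2],"turn":0},{"delta_pos":[0,0,-0.3],"turn":0},{"delta_pos":[0,0,-0.3],"turn":0},{"delta_pos":[0,0,-0.2],"turn":0},{"delta_pos":[0,0,0],"turn":0}]'
python3 -m jog '[{"delta_pos":[-0.2,0,0],"turn":0},{"delta_pos":[-0.3,0,0],"turn":0},{"delta_pos":[-0.3,0,0],"turn":0},{"delta_pos":[-0.1,0,0],"turn":0},{"delta_pos":[0,0,0],"turn":0}]'
python3 - <<'E'
from h import *
s=snap("scene"); P=cloud(s); f=s["frame"]; T=tool(); print(T[:3,3])
G=T[:3,3]; p=np.r_[G,1]; c=np.linalg.inv(s["W"])@p; u=s["cx"]-s["fx"]*c[0]/c[2]; v=s["cy"]+s["fy"]*c[1]/c[2]; print(u,v)
u,v=int(u),int(v); cv2.imwrite("pics/s3.png",cv2.resize(f[v-70:v+70,u-80:u+80,::-1],(640,560),interpolation=cv2.INTER_CUBIC))
E
```

```text
time: 14.62
ee_pos: [0.4414, -0.0879, 0.1107]
orientation: [0.001, -0.006, 1.0, -0.0]
contact_force: [0.8, -0.1, -0.8]
grip_width: 0.0117
grasp_force: 33.7
time: 15.25
ee_pos: [0.4858, -0.0871, 0.1089]
orientation: [-0.0, -0.006, 1.0, 0.0]
contact_force: [0.5, 1.2, -1.4]
grip_width: 0.0116
grasp_force: 33.7
[ 0.48526748 -0.08701357  0.10887   ]
255.64834863141056 252.3445113826613
```

View pics/s3.png

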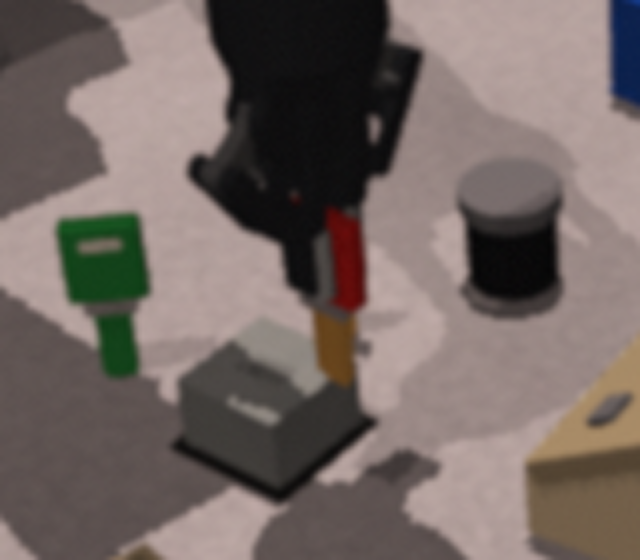

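```bash

python3 -m jog '[{"delta_pos":[0,0,0.2],"turn":0},{"delta_pos":[0,0,0.3],"turn":0},{"delta_pos":[0,0,0.14],"turn":0},{"delta_pos":[0,0,0],"turn":0},{"delta_pos":[0,0,0],"turn":0}]' - 20
python3 -m jog '[{"delta_pos":[0.12,0,0],"turn":0},{"delta_pos":[0.12,0,0],"turn":0},{"delta_pos":[0.12,0,0],"turn":0},{"delta_pos":[0,0,0],"turn":0},{"delta_pos":[0,0,0],"turn":0}]'
python3 -m jog '[{"delta_pos":[0.12,0,0.02],"turn":0},{"delta_pos":[0.12,0,0.02],"turn":0},{"delta_pos":[0.12,0,0.02],"turn":0},{"delta_pos":[0,0,0],"turn":0},{"delta_pos":[0,0,0],"turn":0}]'
python3 - <<'E'
from h import *
s=snap("scene"); f=s["frame"]; T=tool(); print(T[:3,3])
p=np.r_[T[:3,3],1]; c=np.linalg.inv(s["W"])@p; u=s["cx"]-s["fx"]*c[0]/c[2]; v=s["cy"]+s["fy"]*c[1]/c[2]; print(u,v)
u,v=int(u),int(v); cv2.imwrite("pics/s4.png",cv2.resize(f[v-70:v+70,u-80:u+80,::-1],(640,560),interpolation=cv2.INTER_CUBIC))
E
```

```text
time: 15.92
ee_pos: [0.4856, -0.0872, 0.0774]
orientation: [0.0, -0.006, 1.0, -0.0]
contact_force: [-0.2, -0.7, 0.1]
grip_width: 0.0117
grasp_force: 33.7
time: 16.55
ee_pos: [0.4694, -0.0875, 0.0786]
orientation: [0.002, -0.005, 1.0, -0.0]
contact_force: [5.1, 0.8, 1.3]
grip_width: 0.0116
grasp_force: 33.8
time: 17.18
ee_pos: [0.4511, -0.0878, 0.0754]
orientation: [0.002, -0.006, 1.0, -0.0]
contact_force: [4.7, 0.4, 3.1]
grip_width: 0.0118
grasp_force: 34.1
[ 0.45111916 -0.08783178  0.07541161]
242.7658197601299 261.09909665837694
```

View pics/s4.png

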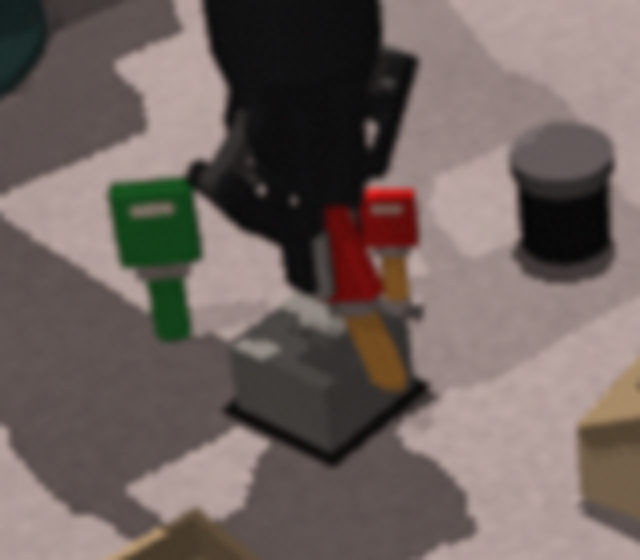

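```bash

python3 -m jog '[{"delta_pos":[0,0,-0.2],"turn":0},{"delta_pos":[0,0,-0.5],"turn":-0.2},{"delta_pos":[0,0,-0.7],"turn":-0.3},{"delta_pos":[0,0,-0.7],"turn":-0.27},{"delta_pos":[0,0,-0.4],"turn":0}]'
python3 -m jog '[{"delta_pos":[0,0,0],"turn":0},{"delta_pos":[0,0,0],"turn":0},{"delta_pos":[0,0,0],"turn":0},{"delta_pos":[0,0,0],"turn":0},{"delta_pos":[0,0,0],"turn":0}]' | head -2
cat > key.py <<'E'
from h import *
def meas(save=None):
    T=tool(); s=snap("scene"); P=cloud(s); f=s["frame"]; hsv=cv2.cvtColor(f,cv2.COLOR_RGB2HSV).astype(int)
    L=(P-T[:3,3])@T[:3,:3]   # tool coords
    ok=(s["range_z"]>0)&(np.abs(L[...,1])<.02)&(np.abs(L[...,0])<.07)&(L[...,2]>-.06)&(L[...,2]<.08)
    br=ok&(hsv[...,0]>8)&(hsv[...,0]<25)&(hsv[...,1]>110)&(L[...,2]>.0); rd=ok&((hsv[...,0]<6)|(hsv[...,0]>174))&(hsv[...,1]>150)
    for nm,M in(("brass",br),("red",rd)):
        p=L[M]; c=np.median(p,0); d=np.linalg.svd(p-c,full_matrices=False)[2][0] if len(p)>5 else None
        print(nm,len(p),c.round(4),d,"zmax pt",p[np.argsort(p[:,2])[-5:]].mean(0).round(4) if len(p)>5 else "")
    both=L[br|rd]; 
    v,u=np.nonzero(br); 
    if save:
        c=f[v.min()-50:v.max()+25,u.min()-60:u.max()+60,::-1]; cv2.imwrite(save,cv2.resize(c,None,fx=5,fy=5,interpolation=cv2.INTER_CUBIC))
        print("crop origin",u.min()-60,v.min()-50,c.shape)
    # fit mid-line of brass in the image -> plane, intersect with tool y=0 plane
    W=s["W"]; 
    def onplane(uv):
        d=W[:3,:3]@np.array([(uv[0]-s["cx"])/s["fx"],-(uv[1]-s["cy"])/s["fy"],-1]); n=T[:3,1]; t=((T[:3,3]-W[:3,3])@n)/(d@n)
        return T[:3,:3].T@(W[:3,3]+t*d-T[:3,3])
    r=cv2.minAreaRect(np.c_[u,v].astype(np.float32)); print(r); b=cv2.boxPoints(r)
    for q in b: print("  corner in tool",onplane(q).round(4))
if __name__=="__main__":
    import sys; meas(sys.argv[1])
E
python3 key.py pics/s5.png
```

```text
time: 17.85
ee_pos: [0.4481, -0.0876, 0.2004]
orientation: [-0.001, -0.046, 0.999, -0.0]
contact_force: [0.0, -0.1, -0.8]
grip_width: 0.0117
grasp_force: 33.6
time: 18.48
ee_pos: [0.4492, -0.0875, 0.1987]
brass 182 [-0.0291 -0.0021  0.0259] [-0.41548568  0.01588711  0.90946097] zmax pt [-0.0313 -0.0013  0.0454]
red 256 [-0.0184 -0.0043 -0.0217] [-0.22096281 -0.09026738  0.9710959 ] zmax pt [-0.011  -0.0043  0.0033]
crop origin 181 161 (95, 136, 3)
((249.50003051757812, 221.00003051757812), (22.807889938354492, 8.049844741821289), 63.43495178222656)
  corner in tool [-0.0102 -0.      0.0153]
  corner in tool [-0.027   0.      0.0029]
  corner in tool [-0.0446  0.      0.0393]
  corner in tool [-0.0279 -0.      0.0524]
```

```bash

python3 -m jog '[{"delta_pos":[-0.3,0.2,0],"turn":0},{"delta_pos":[-0.6,0.45,0],"turn":0},{"delta_pos":[-0.6,0.45,0],"turn":0},{"delta_pos":[-0.6,0.45,0],"turn":0},{"delta_pos":[-0.4,0.3,0],"turn":0}]'|head -2
python3 -m jog '[{"delta_pos":[-0.2,0.15,0.1],"turn":0},{"delta_pos":[-0.1,0.05,0.1],"turn":0},{"delta_pos":[0,0,0.1],"turn":0},{"delta_pos":[0,0,0],"turn":0},{"delta_pos":[0,0,0],"turn":0}]'
cat > tip.py <<'E'
from h import *
# key axis & tip relative to keyway from scene-camera view, assuming the key lies in tool plane y=yo
K=np.array([.6248,.0316,.1211]); n=np.array([-.5003,-.0459,.8646]); ex=np.array([.861,.0789,.5024]); ey=np.cross(n,ex)
T=tool(); s=snap("scene"); f=s["frame"]; W=s["W"]; hsv=cv2.cvtColor(f,cv2.COLOR_RGB2HSV).astype(int); P=cloud(s); L=(P-T[:3,3])@T[:3,:3]
ok=(s["range_z"]>0)&(abs(L[...,1])<.02)&(abs(L[...,0])<.07)&(L[...,2]>0)&(L[...,2]<.08)
br=ok&(hsv[...,0]>8)&(hsv[...,0]<25)&(hsv[...,1]>110)
v,u=np.nonzero(br); d=np.stack([(u-s["cx"])/s["fx"],-(v-s["cy"])/s["fy"],-np.ones(len(u))],-1)@W[:3,:3].T
N=T[:3,1]; o=T[:3,3]-.003*N; t=((o-W[:3,3])@N)/(d@N); q=(W[:3,3]+t[:,None]*d-T[:3,3])@T[:3,:3]
xz=q[:,[0,2]].astype(np.float32); c=xz.mean(0); a=np.linalg.svd(xz-c,full_matrices=False)[2][0]; a*=np.sign(a[1]); 
pr=(xz-c)@a; mx=np.percentile(pr,[2,98]); tip=c+a*mx[1]
print(len(u),"angle",np.degrees(np.arctan2(-a[0],a[1])).round(1),"len",mx[1]-mx[0],"tip tool",tip.round(4),"face y",np.median(L[br][:,1]).round(4))
tw=T[:3,:3]@np.array([tip[0],0,tip[1]])+T[:3,3]; e=tw-K; print("TCP",T[:3,3].round(4),"tip in keyway frame x,y,z",(e@ex).round(4),(e@ey).round(4),(e@n).round(4))
print("axis -n in tool units/10mm",(T[:3,:3].T@(-n)*.2).round(3),"ex",(T[:3,:3].T@ex*.2).round(3),"heading",np.degrees(np.arctan2(T[1,1],T[0,1])).round(2))
E
python3 tip.py
```

```text
time: 19.15
ee_pos: [0.5674, 0.0182, 0.1992]
time: 19.77
ee_pos: [0.5791, 0.0268, 0.1844]
orientation: [-0.0, -0.045, 0.999, -0.0]
contact_force: [0.0, -0.5, -1.9]
grip_width: 0.0114
grasp_force: 33.6
186 angle 23.8 len 0.03698161598294973 tip tool [-0.0366  0.0425] face y -0.0019
TCP [0.5791 0.0268 0.1844] tip in keyway frame x,y,z 0.0024 -0.0006 0.0226
axis -n in tool units/10mm [-0.1    0.     0.173] ex [-0.173  0.    -0.1  ] heading 95.21
```

```bash

python3 -m jog '[{"delta_pos":[-0.05,0,0.087],"turn":0},{"delta_pos":[-0.05,0,0.087],"turn":0},{"delta_pos":[-0.05,0,0.087],"turn":0},{"delta_pos":[-0.05,0,0.087],"turn":0},{"delta_pos":[-0.05,0,0.087],"turn":0}]'
python3 -m jog '[{"delta_pos":[-0.05,0,0.087],"turn":0},{"delta_pos":[-0.03,0,0.05],"turn":0},{"delta_pos":[0,0,0],"turn":0},{"delta_pos":[0,0,0],"turn":0},{"delta_pos":[0,0,0],"turn":0}]'
python3 tip.py
```

```text
time: 20.45
ee_pos: [0.592, 0.0286, 0.1621]
orientation: [-0.0, -0.046, 0.999, 0.0]
contact_force: [-0.1, -0.4, -0.5]
grip_width: 0.0116
grasp_force: 33.6
time: 21.08
ee_pos: [0.596, 0.0289, 0.1559]
orientation: [0.0, -0.046, 0.999, -0.0]
contact_force: [1.2, -0.0, -0.3]
grip_width: 0.0115
grasp_force: 33.6
141 angle 18.1 len 0.028742468915879726 tip tool [-0.0319  0.0365] face y -0.0024
TCP [0.596  0.0289 0.1559] tip in keyway frame x,y,z 0.0017 -0.0001 -0.003
axis -n in tool units/10mm [-0.1   -0.     0.173] ex [-0.173 -0.    -0.1  ] heading 95.26
```

```bash

python3 -m jog '[{"delta_pos":[-0.04,0,0.069],"turn":0},{"delta_pos":[-0.04,0,0.069],"turn":0},{"delta_pos":[-0.04,0,0.069],"turn":0},{"delta_pos":[0,0,0],"turn":0},{"delta_pos":[0,0,0],"turn":0}]'
python3 -m jog '[{"delta_pos":[-0.04,0,0.069],"turn":0},{"delta_pos":[-0.03,0,0.05],"turn":0},{"delta_pos":[0,0,0],"turn":0},{"delta_pos":[0,0,0],"turn":0},{"delta_pos":[0,0,0],"turn":0}]'
python3 tip.py
```

```text
time: 21.75
ee_pos: [0.6016, 0.0294, 0.145]
orientation: [-0.0, -0.046, 0.999, 0.0]
contact_force: [-1.1, -0.1, -1.3]
grip_width: 0.0113
grasp_force: 33.6
time: 22.38
ee_pos: [0.6048, 0.0297, 0.1387]
orientation: [-0.001, -0.046, 0.999, 0.0]
contact_force: [-2.7, -0.6, -4.2]
grip_width: 0.0114
grasp_force: 33.2
53 angle -57.6 len 0.020845747999846936 tip tool [-0.0142  0.0189] face y -0.0021
TCP [0.6048 0.0297 0.1387] tip in keyway frame x,y,z -0.0058 -0.0 0.0019
axis -n in tool units/10mm [-0.101 -0.     0.173] ex [-0.173 -0.    -0.101] heading 95.25
```

```bash

python3 -m jog '[{"delta_pos":[-0.02,0,0.035],"turn":0},{"delta_pos":[-0.02,0,0.035],"turn":0},{"delta_pos":[0,0,0],"turn":0},{"delta_pos":[0,0,0],"turn":0},{"delta_pos":[0,0,0],"turn":0}]'
python3 -m jog '[{"delta_pos":[-0.02,0,0.035],"turn":0},{"delta_pos":[-0.02,0,0.035],"turn":0},{"delta_pos":[0,0,0],"turn":0},{"delta_pos":[0,0,0],"turn":0},{"delta_pos":[0,0,0],"turn":0}]'
```

```text
time: 23.05
ee_pos: [0.6063, 0.0299, 0.1357]
orientation: [-0.001, -0.046, 0.999, -0.0]
contact_force: [-5.2, -0.1, -1.7]
grip_width: 0.0116
grasp_force: 33.6
time: 23.68
ee_pos: [0.6068, 0.0299, 0.135]
orientation: [-0.003, -0.046, 0.999, -0.0]
contact_force: [-16.5, -0.5, 15.4]
grip_width: 0.0116
grasp_force: 36.1
```

```bash

python3 -m jog '[{"delta_pos":[0,0,0],"turn":0},{"delta_pos":[0,0,0],"turn":0},{"delta_pos":[0,0,0],"turn":0},{"delta_pos":[0,0,-0.4],"turn":0},{"delta_pos":[0,0,-0.8],"turn":0}]' 1|head -2
python3 -m jog '[{"delta_pos":[0,0,-0.8],"turn":0},{"delta_pos":[0,0,0],"turn":0},{"delta_pos":[0,0,0],"turn":0},{"delta_pos":[0,0,0],"turn":0},{"delta_pos":[0,0,0],"turn":0}]'
cat > bow.py <<'E'
from h import *
K=np.array([.6248,.0316,.1211]); n=np.array([-.5003,-.0459,.8646]); ex=np.array([.861,.0789,.5024]); ey=np.cross(n,ex)
def pts(nm):
    s=snap(nm); f=s["frame"]; P=cloud(s); hsv=cv2.cvtColor(f,cv2.COLOR_RGB2HSV).astype(int); E=P-K; L=np.stack([E@ex,E@ey,E@n],-1)
    M=(s["range_z"]>0)&((hsv[...,0]<6)|(hsv[...,0]>174))&(hsv[...,1]>120)&(abs(L[...,0])<.035)&(abs(L[...,1])<.035)&(L[...,2]>.0)&(L[...,2]<.09)
    return L[M],f
if __name__=="__main__":
    import sys
    for nm in("wrist","scene"):
        p,f=pts(nm); print(nm,len(p)); 
        if len(p)<20: continue
        top=p[p[:,2]>np.percentile(p[:,2],97)-.006]; r=cv2.minAreaRect(top[:,:2].astype(np.float32))
        print(" pct",np.percentile(p,[2,50,98],axis=0).round(4).tolist(),"top rect",np.round(r[0],4),np.round(r[1],4),round(r[2],1))
        c=p.mean(0); V=np.linalg.svd(p-c,full_matrices=False)[2]; print(" normal",V[2].round(3))
        if len(sys.argv)>1: cv2.imwrite(f"pics/{sys.argv[1]}_{nm}.png",f[...,::-1])
E
python3 bow.py b1
```

```text
time: 24.3
ee_pos: [0.6082, 0.0301, 0.1918]
time: 24.92
ee_pos: [0.6085, 0.0301, 0.2309]
orientation: [-0.001, -0.046, 0.999, 0.0]
contact_force: [0.4, -0.8, 0.3]
grip_width: 0.0854
grasp_force: 0.0
wrist 1902
 pct [[-0.0251, -0.006, 0.0254], [-0.0025, -0.0003, 0.0576], [0.0151, 0.0049, 0.0602]] top rect [-0.0069 -0.0004] [0.0117 0.0395] 89.5
 normal [ 0.005 -1.     0.012]
scene 454
 pct [[-0.0232, -0.0083, 0.0131], [0.0005, -0.0049, 0.0349], [0.0162, 0.0035, 0.0571]] top rect [-0.0054 -0.0022] [0.0415 0.0143] 1.8
 normal [ 0.063 -0.997  0.038]
```

View pics/b1_scene.png

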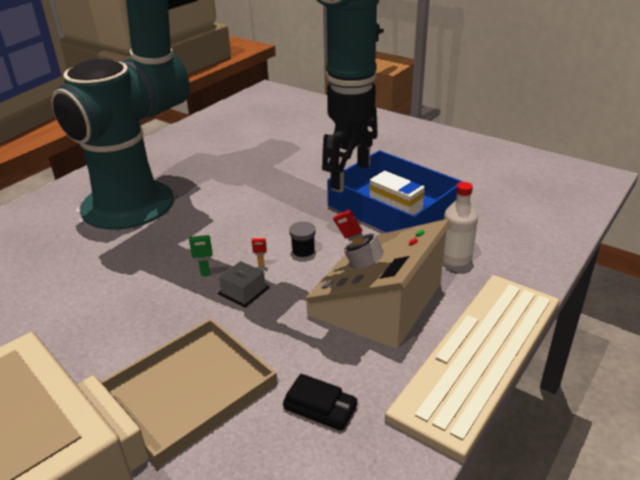

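```bash

python3 -m jog '[{"delta_pos":[0.1,0,0],"turn":0},{"delta_pos":[0.06,0,0.1],"turn":0},{"delta_pos":[0,0,0.1],"turn":0},{"delta_pos":[0,0,0.2],"turn":0},{"delta_pos":[0,0,0.2],"turn":0}]' -0.44 20
python3 -m jog '[{"delta_pos":[0,0,0.3],"turn":0},{"delta_pos":[0,0,0.3],"turn":0},{"delta_pos":[0,0,0.2],"turn":0},{"delta_pos":[0,0,0.06],"turn":0},{"delta_pos":[0,0,0],"turn":0}]'
```

```text
time: 25.65
ee_pos: [0.6012, 0.0294, 0.2014]
orientation: [-0.0, -0.046, 0.999, -0.0]
contact_force: [0.1, 0.4, 0.3]
grip_width: 0.024
grasp_force: 0.0
time: 26.28
ee_pos: [0.6014, 0.0294, 0.1593]
orientation: [-0.0, -0.046, 0.999, 0.0]
contact_force: [-0.4, 0.0, -0.1]
grip_width: 0.0237
grasp_force: 0.0
```

```bash

python3 -m jog '[{"delta_pos":[0,0,0],"turn":0.8},{"delta_pos":[0,0,0],"turn":0.8},{"delta_pos":[0,0,0],"turn":0.8},{"delta_pos":[0,0,0],"turn":0.8},{"delta_pos":[0,0,0],"turn":0.8}]'|grep -v time
python3 -m jog '[{"delta_pos":[0,0,0],"turn":0.8},{"delta_pos":[0,0,0],"turn":0.8},{"delta_pos":[0,0,0],"turn":0.8},{"delta_pos":[0,0,0],"turn":0.8},{"delta_pos":[0,0,0],"turn":0}]'
python3 bow.py
```

```text
ee_pos: [0.6021, 0.0294, 0.1604]
orientation: [0.001, 0.164, 0.986, 0.0]
contact_force: [0.6, -0.2, -0.8]
grip_width: 0.0239
grasp_force: 0.0
time: 27.52
ee_pos: [0.6023, 0.0294, 0.1606]
orientation: [0.001, 0.325, 0.946, 0.0]
contact_force: [-0.1, -0.5, 1.3]
grip_width: 0.024
grasp_force: 2.2
wrist 5328
 pct [[-0.0236, -0.0045, 0.0192], [-0.0048, 0.0052, 0.0565], [0.0131, 0.0123, 0.06]] top rect [-0.0064  0.003 ] [0.0119 0.0397] 74.1
 normal [-0.246 -0.956 -0.161]
scene 339
 pct [[-0.0197, -0.0101, 0.0135], [0.0067, -0.0042, 0.0332], [0.016, 0.0054, 0.0575]] top rect [ 0.0061 -0.0033] [0.0086 0.0174] 78.9
 normal [ 0.163  0.985 -0.057]
```

```bash

python3 -m jog '[{"delta_pos":[0,0,0],"turn":0.8},{"delta_pos":[0,0,0],"turn":0.8},{"delta_pos":[0,0,0],"turn":0.8},{"delta_pos":[0,0,0],"turn":0.8},{"delta_pos":[0,0,0],"turn":0.8}]'|grep -v time
python3 -m jog '[{"delta_pos":[0,0,0],"turn":0.8},{"delta_pos":[0,0,0],"turn":0.8},{"delta_pos":[0,0,0],"turn":0.8},{"delta_pos":[0,0,0],"turn":0},{"delta_pos":[0,0,0],"turn":0}]'
python3 bow.py
```

```text
ee_pos: [0.6019, 0.0289, 0.1602]
orientation: [0.001, 0.515, 0.857, -0.0]
contact_force: [-0.7, -2.0, 3.3]
grip_width: 0.0239
grasp_force: 3.1
time: 28.88
ee_pos: [0.6015, 0.029, 0.1598]
orientation: [0.0, 0.617, 0.787, -0.0]
contact_force: [-1.0, -2.4, 3.2]
grip_width: 0.024
grasp_force: 2.9
wrist 6782
 pct [[-0.0125, -0.0071, 0.0166], [-0.0006, 0.0104, 0.0529], [0.0103, 0.025, 0.0598]] top rect [-0.0034  0.0074] [0.0139 0.0392] 30.7
 normal [0.85  0.514 0.118]
scene 231
 pct [[-0.0078, -0.0158, 0.0149], [0.0067, -0.009, 0.0388], [0.0132, 0.018, 0.058]] top rect [-0.0021  0.0026] [0.0155 0.036 ] 28.7
 normal [0.932 0.358 0.057]
```

```bash

python3 -m jog '[{"delta_pos":[0,0,0],"turn":0.7},{"delta_pos":[0,0,0],"turn":0.7},{"delta_pos":[0,0,0],"turn":0.7},{"delta_pos":[0,0,0],"turn":0},{"delta_pos":[0,0,0],"turn":0}]'
python3 bow.py
```

```text
time: 29.6
ee_pos: [0.6012, 0.0293, 0.1594]
orientation: [-0.0, 0.7, 0.714, -0.0]
contact_force: [-2.6, -2.9, 4.6]
grip_width: 0.0242
grasp_force: 3.2
wrist 7203
 pct [[-0.0078, -0.0082, 0.0161], [0.0019, 0.0114, 0.0512], [0.0087, 0.0268, 0.0597]] top rect [-0.002   0.0083] [0.0144 0.039 ] 15.7
 normal [0.947 0.304 0.099]
scene 277
 pct [[-0.0076, -0.0165, 0.0138], [0.0056, -0.0094, 0.0347], [0.0215, 0.0193, 0.059]] top rect [ 0.0038 -0.003 ] [0.0203 0.0465] 41.6
 normal [0.965 0.26  0.026]
```

```bash

python3 -m jog '[{"delta_pos":[0,0,0],"turn":0.4},{"delta_pos":[0,0,0],"turn":0.4},{"delta_pos":[0,0,0],"turn":0.2},{"delta_pos":[0,0,0],"turn":0},{"delta_pos":[0,0,0],"turn":0}]'
python3 bow.py; python3 -c "from bench import status;o=status.get_obs();print(o['ft_torque'],o['q'])"
```

```text
time: 30.32
ee_pos: [0.6007, 0.0294, 0.1592]
orientation: [-0.0, 0.737, 0.676, -0.001]
contact_force: [-5.1, -2.3, 4.2]
grip_width: 0.0236
grasp_force: 9.7
wrist 7483
 pct [[-0.0068, -0.008, 0.0159], [0.0025, 0.0117, 0.0499], [0.0079, 0.0274, 0.0597]] top rect [-0.0015  0.009 ] [0.0143 0.0385] 10.8
 normal [0.964 0.248 0.094]
scene 265
 pct [[-0.0078, -0.0158, 0.0139], [0.0048, -0.0086, 0.0313], [0.013, 0.0185, 0.0582]] top rect [-0.0026  0.0011] [0.0162 0.0324] 28.9
 normal [0.982 0.161 0.1  ]
[-0.40771961  0.79037857  0.36326292] [ 7.54997780e-03  1.81960015e-01  1.84053765e+00 -1.57924282e-04
  1.12048981e+00  9.28469376e-02]
```

```bash

python3 -m jog '[{"delta_pos":[0,0,0],"turn":0.3},{"delta_pos":[0,0,0],"turn":0.3},{"delta_pos":[0,0,0],"turn":0},{"delta_pos":[0,0,0],"turn":0},{"delta_pos":[0,0,0],"turn":0}]'
python3 bow.py
```

```text
time: 31.05
ee_pos: [0.6004, 0.0294, 0.1592]
orientation: [-0.001, 0.757, 0.653, -0.001]
contact_force: [-5.5, -2.0, 5.3]
grip_width: 0.0237
grasp_force: 15.9
wrist 7686
 pct [[-0.0065, -0.0081, 0.0157], [0.0027, 0.0116, 0.0487], [0.0075, 0.0277, 0.0597]] top rect [-0.0019  0.0091] [0.0147 0.0393] 11.8
 normal [0.97  0.224 0.092]
scene 270
 pct [[-0.008, -0.0162, 0.0132], [0.0046, -0.0088, 0.0301], [0.0179, 0.021, 0.0588]] top rect [ 0.0022 -0.0043] [0.0151 0.0403] 44.1
 normal [-0.98  -0.187 -0.061]
```

```bash

python3 -m jog '[{"delta_pos":[0,0,0],"turn":-0.6},{"delta_pos":[0,0,0],"turn":-0.6},{"delta_pos":[0,0,0],"turn":0},{"delta_pos":[0,0,0],"turn":0},{"delta_pos":[0,0,0],"turn":0}]' 0.5
python3 -m jog '[{"delta_pos":[0,0,-0.2],"turn":0},{"delta_pos":[0,0,-0.5],"turn":0},{"delta_pos":[0,0,-0.8],"turn":0},{"delta_pos":[0,0,-0.5],"turn":0},{"delta_pos":[0,0,0],"turn":0}]'
python3 -m jog '[{"delta_pos":[0,0,0],"turn":0},{"delta_pos":[0,0,0],"turn":0},{"delta_pos":[0,0,0],"turn":0},{"delta_pos":[0,0,0],"turn":0},{"delta_pos":[0,0,0],"turn":0}]'|head -2
python3 bow.py b2
```

```text
time: 31.78
ee_pos: [0.6015, 0.0295, 0.1593]
orientation: [-0.0, 0.716, 0.699, 0.0]
contact_force: [-0.5, -0.5, -0.6]
grip_width: 0.0639
grasp_force: 0.0
time: 32.4
ee_pos: [0.6034, 0.0294, 0.2632]
orientation: [0.002, 0.715, 0.699, 0.002]
contact_force: [-0.0, 0.3, -0.7]
grip_width: 0.0641
grasp_force: 0.0
time: 33.02
ee_pos: [0.6013, 0.0294, 0.2591]
wrist 3319
 pct [[-0.0154, -0.0131, 0.0164], [-0.0033, 0.0044, 0.0427], [0.0059, 0.0216, 0.0593]] top rect [-0.0086  0.0038] [0.0129 0.0388] 20.2
 normal [0.91  0.371 0.187]
scene 303
 pct [[-0.0105, -0.0179, 0.0149], [0.0002, -0.0093, 0.0364], [0.007, 0.0195, 0.0575]] top rect [-0.0064  0.002 ] [0.0102 0.0398] 20.8
 normal [0.962 0.237 0.134]
```

View pics/b2_wrist.png

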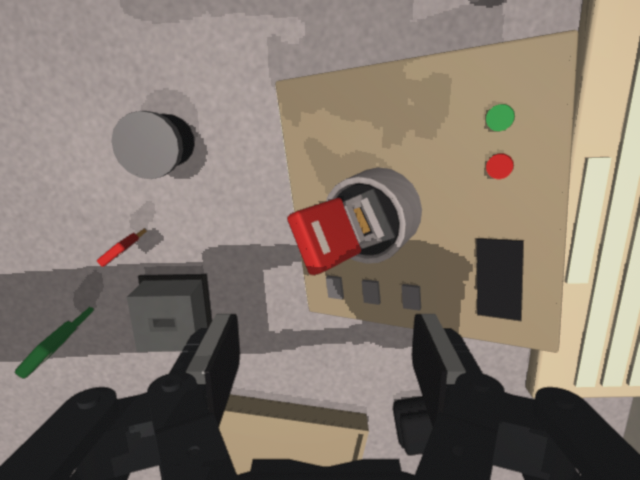

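```bash
python3 -c "
from bench import ticket; print(ticket.close_job())"
```

```text
the job is handed in; nothing more can be done
None
```

I've handed the job in, and no verdict came back: the slide box stands upright in the tote, and the key was pushed fully home, turned clockwise to the stop and left there, with the arm clear.

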